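# Unlock and raise the curing station's cover

### The arm

A 7-joint arm with a two-finger parallel gripper is mounted at the origin on the work surface. World frame = base frame: x ahead of the robot, y to its left, z up, the work surface at z = 0. Lengths are in m, angles in rad, forces in N, time in s.
With the tool pointing down it reaches from about 0.425 to 0.875 m from the base axis. Payload 8.4 kg.
Tool frame: the origin (TCP) lies midway between the tips of the shut fingers; the grasp point (between the pads) lies 19 mm behind it (arm.grasp_offset is the distance from the TCP to the grasp point, in m); z points along the fingers, x is the direction in which the jaws open and shut, and the axes are right-handed (so a half turn about z gives the same grasp; the last joint's range is limited). The gripper opens to 85 mm and grips with 20 to 120 N. Pads are 22 mm wide; open, the fingers measure 114 mm over their backs; the gripper's body (76 mm by 85 mm) begins 54 mm behind the grasp point. The pads swing forward as they close: fully open they stand 13 mm farther back than shut.
Start: joints at [-1.405, 0.333, 0.04, 1.465, -0.013, 1.343, -0.059], TCP at [0.17, 0.627, 0.231] pointing down, gripper open.
Joint ranges: [-2.58, 2.58], [-0.38, 2.09], [-1.3, 1.39], [0.25, 2.4], [-1.5, 4.64], [0.08, 2.09], [-2.65, 2.65]. Speed limits (rad/s): [2.22, 2.22, 2.79, 2.79, 3.14, 3.14, 3.14].

### API

Orientations are given as a unit quaternion [x, y, z, w].
In Python, from rig import get_obs, optics, arm, spotter gives the robot as it stands. The module is installed in compiled form; this text tells all that it offers.
- The arm moves only by the tool move_arm, never from a script. Its argument "deltas" is a list of rows, each an object with "translation": the shift along the tool's x, y, z in mm, a list of three; "spin": the turn about the tool's z in degrees; "gripper": the opening, from 0 (shut) to 1 (fully open). A call has 1 to 10 rows; each row is the pose to reach, as a shift and turn from the pose commanded when the call began, along the tool's axes at that moment; what a row does not reach only later rows make up. A row lasts 1/8 s, in which the tool goes at most 62.5 mm and 10.7 degrees, less where a joint would pass 70% of its speed; a pose out of reach is approached as far as the arm can. A call with a gripper value outside its range is refused whole. The fingers move at their own pace and stop on an object; "grip_force" is the grip in N (left out, the last holds). Time passes only in rows, so rows that repeat a pose let the fingers close. It gives the time, the measured TCP pose, the force and the opening at its end, in the units of the state.
- get_obs(): the state, without advancing time (a new reading comes with each control period).
- optics.grab_frame(name): name is "scene" or "top" or "wrist"; returns a dict with "pixels" (400x640x3 uint8, red, green, blue), "intrinsics" (3x3 intrinsics, pixels), "k1" (the pictures are not rectified: a ray, as slopes to the right and down, at radius r is drawn at 1 + k1 r^2 times it, then the intrinsics apply), "pose" (4x4, takes a point from camera to world coordinates). Camera axes: x right, y up, looking along -z (the intrinsics and any distortion apply to the point x, -y, -z); pixel columns grow to the right and rows downward; lengths in m; the calibration is good to about 2 mm. A picture is of the moment at which its call begins. There is no depth.
- arm.hand_in(): hands the job in, once; it reports no verdict.
Trained networks look in the newest picture that a camera, given by its name, has taken for a name from the list of things; names that differ only in an ending like _2 or _b are one class to them, and where a whole thing is asked for, a point or a joint stands for the part that bears it (a point fixed in the world has none). Each returns a list of dicts, best first, with "confidence" (0 to 1); they miss things now and then, are a little off and sometimes report something else, mostly with a low value. They report only what shows in the picture. A call takes as long as a camera call.
- spotter.boxes_of(thing, camera): "position" ([x, y, z] in m, in world coordinates, good to about 4 mm: the middle of the surface that is visible of it).
- spotter.cut_out(thing, camera): "mask" (400x640 bool, what is visible of it).
- spotter.landmark_of(thing, camera): "position" ([x, y, z] in m, in world coordinates, good to about 4 mm: a listed point, or the origin of a listed thing).
The state is a dict: "time": time; "qpos": joint angles; "joint_vel": joint speeds; "joint_efforts": joint torques, N m; "eef_pos": TCP position; "tcp_rot": TCP orientation; "contact_force": force on the tool from outside, world axes, zero at the start; "torque": the same for the moment, N m; "gripper_width": opening from 0.0 (shut) to 1.0 (fully open).
Only numpy, scipy, OpenCV 4.12 (cv2) and the standard library are available. Lean on these libraries where they do the work, as an engineer would, in place of code of your own. Each camera call takes 0.05 s, during which the arm holds its last target.

### The job

Open the clear cover of the black curing station: first slide the small safety tab sideways off its lock until you feel it come up against its stop, pushing gently; then, without forcing it, swing the flat latch lever up until it stands, and use it to raise the front edge of the cover by about 80 mm. Let go with the cover standing open, and leave everything else on the counter where it is.

Things in the scene. Friction and masses are not known exactly. Their poses are not given: they have to be found in the camera images.
- station: Black curing station fixed to the counter, 240 mm (x, front to back) by 280 mm (y) by 70 mm high. Origin: centre of its underside; own x to its rear, y to its left seen from the robot, z up; the latch is at the front (-x). Carries a clear cover hinged at the rear top edge: dome front wall 97 mm ahead of the station's centre, dome top 142 mm above the counter.
- lock_top (a point): Centre of the top face of the black lock housing, left of the lever, in front of the dome: housing 52 mm (x) by 72 mm (y), top 117 mm above the counter with the cover shut. It rides on the cover. On the lever's right is a narrow black cheek, 12 mm wide (y), 9 mm lower. Axes as the cover.
- tab_fin (a point): Centre of the safety tab's fin, a brass block standing on the lock housing: 20 mm (x) by 10 mm (y) by 14 mm high, its top 16 mm and its centre 9 mm above the housing's top (below it a 2 mm foot plate, 18 mm wide in y). Axes as the cover. It slides only along y: to unlock, towards +y of the station, away from the lever.
- tab (a joint): Tab's slide along +y in m, starts at 0 to 0.002. Takes about 3 N and stays where left. The lock is adjusted differently each time: the tab meets a firm stop somewhere between 0.008 and 0.030 (not visible) and frees the lever only in the last 2.5 mm before the stop, so push it home until it is felt to stop (5 to 12 N). More than 20 N on it by the gripper, pushing or squeezing, breaks it.
- lever_grip (a point): On the latch lever's middle line, 70 mm from the pivot, 20 mm from the free end. The lever is a flat brass bar 24 mm wide (y), 8 mm thick, its sides free here. Closed, it is level, 90 mm above the counter, points to -x of the station, open space below. Turns with the lever: x axis along it to the pivot, y along the pivot line, z out of its upper face.
- latch_pivot (a point): The lever's pivot, on its middle line; the pivot line runs along y. Carried by the cover, 252 mm ahead of and 18 mm above the cover's hinge line when closed, and 20 mm to the right (-y) of the station's middle. Turns with the lever.
- latch (a joint): Lever angle in rad: 0 lying closed towards the robot, 1.57 standing square to the cover (end stop). The free end swings up and to the rear. Takes 2 to 3 N at the grip point and stays where left. While locked it gives up to about 0.1 rad and no more; over about 20 N at the grip point breaks the lock. A tongue on it holds the cover shut until it is up by about 0.3 rad.
- cover_hinge (a point): Middle of the cover's hinge line, at the station's rear top edge, 72 mm above the counter; the line runs along y. Turns with the cover.
- cover (a joint): Opening angle of the cover in rad, 0 closed, limit 1.2; the front edge rises. 0.33 rad lifts the front edge and the latch by 80 mm. The cover weighs about 0.4 kg, needs 8 to 11 N upward at the latch, and its stiff hinge holds it where left. The lever may stay upright in the world while the cover tilts under it.
- parts_bin: Red plastic open bin, 130 by 100 by 60 mm, right of the station. Leave alone. Origin: centre of its underside.
- clamp: Wooden parallel clamp lying flat, jaws 160 mm long, 26 mm high at most, right front of the station. Leave alone. Origin: centre of its underside.
- glass_bottle: Empty clear glass bottle with twist cap, 64 mm across, 170 mm high, left of the station. Leave alone. Origin: centre of its underside.
- steel_cup: Steel cup, 68 mm across, 70 mm high, left of the station. Leave alone. Origin: centre of its underside.
- scraper: Scraper lying flat, 180 mm long, left front of the station. Leave alone. Origin: centre of its underside.
- washer: Plastic ring lying flat, 48 mm across, 10 mm high, in front of the station left of the lever. Leave alone. Origin: centre of its underside.
- weight: Dark steel weight with a small neck, 36 mm across, 38 mm high, in front of the station right of the lever. Leave alone. Origin: centre of its underside.

How it is judged:
On the way, in this order (a step that is already met when the one before it is completed fails the run):
1. the safety tab is slid off the lock (value of joint tab above 0.005 m), for 0.1 s.
2. the latch lever is swung up (value of joint latch above 1.1 rad), for 0.1 s.
3. the cover is raised (value of joint cover above 0.25 rad), for 0.2 s.
At the end, for the whole second after the job is handed in: The cover stands open by at least 0.25 rad (front edge raised by at least 60 mm) and at rest, the latch lever is up by more than 0.7 rad, the safety tab is still off its lock (slid by more than 5 mm), and the robot touches nothing (value of joint cover above 0.25 rad and value of joint latch above 0.7 rad and value of joint tab above 0.005 m and velocity of joint cover between -0.05 and 0.05 rad/s).
It fails at once if the safety tab is pushed or squeezed with more than 20 N (contact force between tab and the fingers above 20 N).
It fails at once if the safety tab is hit by the arm with more than 20 N (contact force between tab and the arm above 20 N).
It fails at once if the lever is wrenched against the tab that locks it (about 20 N at its grip point) (contact force between tab and latch above 70 N).
It fails at once if something else on the counter is moved by more than 20 mm (distance of any of parts_bin, clamp, glass_bottle, steel_cup, scraper, washer, weight from where it was at the start of the episode above 0.02 m).
It fails at once if the glass bottle or the cup is tipped (angle between any of glass_bottle, steel_cup's own z axis and vertical above 0.3 rad).
It also fails if it takes over 61 s, if anything falls off the work surface, if the arm or the gripper's body presses on something with over 40 N, if the wrist force passes 120 N, or if a joint passes its speed limit or range.

## Working session

There is one attempt and no reset: what is moved stays moved. The work goes in short steps, Python scripts to look and compute and a tool call to move; the robot and the scene stay as the last step left them, time stands still between calls to the robot, and variables do not carry over. Pictures are saved under pics/ and viewed, and the job is handed in when it is done.

Besides the shell and the picture viewer there is one more tool, called after "Emit:" by a JSON object that holds its "op" and its "data". move_arm: Moves the arm, as the interface text tells. Its arguments: {"type":"object","properties":{"deltas":{"type":"array"},"grip_force":{"type":"number"}},"required":["deltas"]}

```bash
mkdir -p pics; cat > h.py <<'E'
from rig import get_obs, optics, arm, spotter
import numpy as np, cv2
from scipy.spatial.transform import Rotation as R
np.set_printoptions(precision=4,suppress=True)
def save(cam,name):
    f=optics.grab_frame(cam); cv2.imwrite(f'pics/{name}.png',f['pixels'][:,:,::-1]); return f
def proj(f,P):
    T=np.linalg.inv(f['pose']); p=T[:3,:3]@np.array(P)+T[:3,3]
    x,y=p[0]/-p[2],-p[1]/-p[2]; s=1+f['k1']*(x*x+y*y); K=np.array(f['intrinsics'])
    return K[0,0]*x*s+K[0,2],K[1,1]*y*s+K[1,2]
def ray(f,u,v):
    K=np.array(f['intrinsics'])
    q=cv2.undistortPoints(np.array([[[u,v]]],float),K,np.array([f['k1'],0,0,0.]))[0,0]
    d=f['pose'][:3,:3]@np.array([q[0],-q[1],-1]); return f['pose'][:3,3],d
def atz(f,u,v,z):
    o,d=ray(f,u,v); return o+d*(z-o[2])/d[2]
E
python3 - <<'E'
from h import *
o=get_obs(); print(o)
save('scene','s0');save('top','t0');f=save('wrist','w0')
for c in ['scene','top']:
  for t in ['station','lock_top','tab_fin','lever_grip','latch_pivot','cover_hinge','washer','weight','glass_bottle','steel_cup','scraper','clamp','parts_bin']:
    r=spotter.landmark_of(t,c)
    print(c,t,[(np.round(x['position'],4),round(x['confidence'],2)) for x in r[:2]])
print(get_obs()['time'])
E
```

```text
{'time': 0.0, 'qpos': array([-1.4052,  0.3339,  0.0399,  1.4663, -0.0134,  1.3433, -0.0585]), 'joint_vel': array([-0.0008, -0.001 ,  0.001 , -0.0003,  0.0013, -0.0005, -0.0011]), 'joint_efforts': array([ -0.0001, -65.8557,   1.3654, -40.5562,   0.0169,   0.0125,
        -0.    ]), 'eef_pos': array([0.17  , 0.6269, 0.2305]), 'tcp_rot': array([ 0.7943,  0.6075, -0.0006,  0.0005]), 'contact_force': array([ 0.305 , -0.1125,  0.4228]), 'torque': array([-0.0402, -0.0027,  0.0068]), 'gripper_width': 1.0024473020406672}
scene station [(array([ 0.636 , -0.0625, -0.0016]), 0.86)]
scene lock_top [(array([ 0.4933, -0.0603,  0.1176]), 0.91)]
scene tab_fin [(array([ 0.5055, -0.0742,  0.1277]), 0.54)]
scene lever_grip [(array([ 0.4377, -0.1097,  0.0892]), 0.56)]
scene latch_pivot [(array([ 0.5106, -0.1005,  0.0867]), 0.59)]
scene cover_hinge [(array([ 0.7511, -0.0472,  0.0707]), 0.75)]
scene washer [(array([ 0.7524, -0.0502,  0.0686]), 0.43), (array([ 0.6545, -0.3068, -0.002 ]), 0.41)]
scene weight []
scene glass_bottle [(array([ 0.6387,  0.1675, -0.0002]), 0.56)]
scene steel_cup [(array([ 0.5289, 
[... 484 characters left out ...]
ray([ 0.4365, -0.1152,  0.0911]), 0.87), (array([ 0.4891, -0.1837,  0.0025]), 0.48)]
top latch_pivot [(array([ 0.5039, -0.1015,  0.0897]), 0.88)]
top cover_hinge []
top washer [(array([0.6332, 0.1657, 0.0012]), 0.49)]
top weight [(array([ 0.4913, -0.1784, -0.0017]), 0.71)]
top glass_bottle [(array([ 0.6344,  0.1694, -0.0022]), 0.8), (array([ 0.5025, -0.0716,  0.1259]), 0.67)]
top steel_cup [(array([ 0.5296,  0.1331, -0.0003]), 0.8)]
top scraper [(array([ 0.4344,  0.1744, -0.0001]), 0.67), (array([ 0.5036, -0.0749,  0.1268]), 0.46)]
top clamp [(array([ 0.479 , -0.3738, -0.0002]), 0.64)]
top parts_bin [(array([ 0.6578, -0.3095, -0.0046]), 0.67), (array([ 0.4811, -0.3728, -0.0022]), 0.58)]
1.45
```

View pics/s0.png

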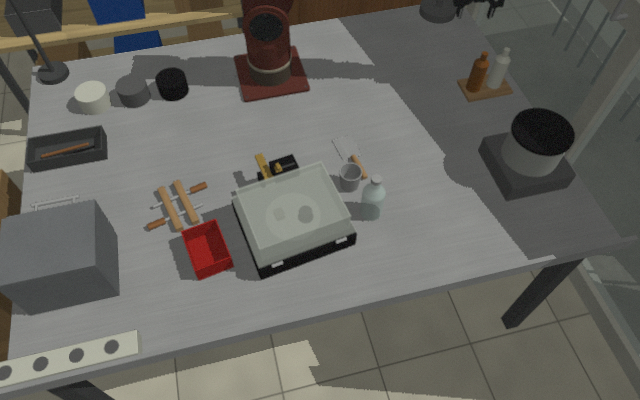

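View pics/t0.png

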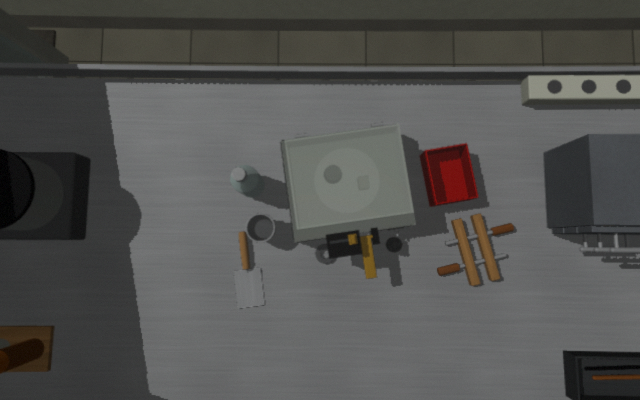

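View pics/w0.png

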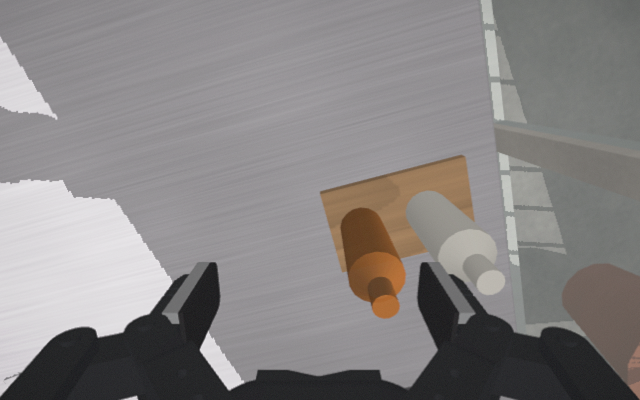

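The start pictures show the station centre-right of the robot. In top, the lever is at about (370,258) and the lock with its fin at about (345,242). In scene, the lever is at (263,168). Next I'll fit the station pose to the landmarks and overlay it to check.

```bash
cat > fit.py <<'E'
from h import *
from scipy.optimize import least_squares
obs=[((0,0),(.636,-.0625)),((.12,0),(.7511,-.0472)),((-.132,-.02),(.5106,-.1005)),((-.132,-.02),(.5039,-.1015)),((-.202,-.02),(.4377,-.1097)),((-.202,-.02),(.4365,-.1152))]
def W(p,q): 
    c,s=np.cos(p[2]),np.sin(p[2]); return np.array([p[0]+c*q[0]-s*q[1],p[1]+s*q[0]+c*q[1]])
r=least_squares(lambda p:np.concatenate([W(p,a)-np.array(b) for a,b in obs]),[.636,-.06,.15])
P=r.x
E
python3 - <<'E'
from fit import *
print(P,np.degrees(P[2]),r.fun.reshape(-1,2)*1000)
def inv(q):
    d=np.array(q)-P[:2];c,s=np.cos(P[2]),np.sin(P[2]);return np.array([c*d[0]+s*d[1],-s*d[0]+c*d[1]])
for n,q in dict(lock=(.493,-.0583),fin=(.503,-.0745)).items(): print(n,inv(q))
for c in ['top','scene']:
    f=save(c,c+'1'); im=f['pixels'][:,:,::-1].copy()
    S=4; 
    cen=proj(f,[*W(P,(-.06,-.01)),.1]); x0,y0=int(cen[0])-90,int(cen[1])-65
    crop=cv2.resize(im[y0:y0+130,x0:x0+180],None,fx=S,fy=S,interpolation=cv2.INTER_CUBIC)
    def pt(q,z,col):
        u,v=proj(f,[*W(P,q),z]); cv2.circle(crop,(int((u+.5-x0)*S),int((v+.5-y0)*S)),2,col,-1)
    def poly(qs,z,col):
        pp=[proj(f,[*W(P,q),z]) for q in qs]; cv2.polylines(crop,[np.array([[(u+.5-x0)*S,(v+.5-y0)*S] for u,v in pp],int)],True,col,1)
    poly([(-.12,-.14),(-.12,.14),(.12,.14),(.12,-.14)],.07,(0,255,0))
    poly([(-.222,-.032),(-.222,-.008),(-.132,-.008),(-.132,-.032)],.094,(255,0,0))
    pt((-.132,-.02),.094,(0,0,255)); pt((-.202,-.02),.094,(0,0,255))
    fx,fy=inv((.503,-.0745)); poly([(fx-.01,fy-.005),(fx-.01,fy+.005),(fx+.01,fy+.005),(fx+.01,fy-.005)],.133,(255,0,255))
    lx,ly=inv((.493,-.0583)); poly([(lx-.026,ly-.036),(lx-.026,ly+.036),(lx+.026,ly+.036),(lx+.026,ly-.036)],.117,(255,255,0))
    cv2.imwrite(f'pics/{c}_ov.png',crop)
E
```

```text
[ 0.6345 -0.0633  0.1426] 8.171743573401212 [[-1.5226 -0.7532]
 [ 2.159   1.0037]
 [-3.9395 -1.3127]
 [ 2.7605 -0.3127]
 [-0.3287 -2.0626]
 [ 0.8713  3.4374]]
lock [-0.1393  0.025 ]
fin [-0.1317  0.0076]
```

View pics/top_ov.png

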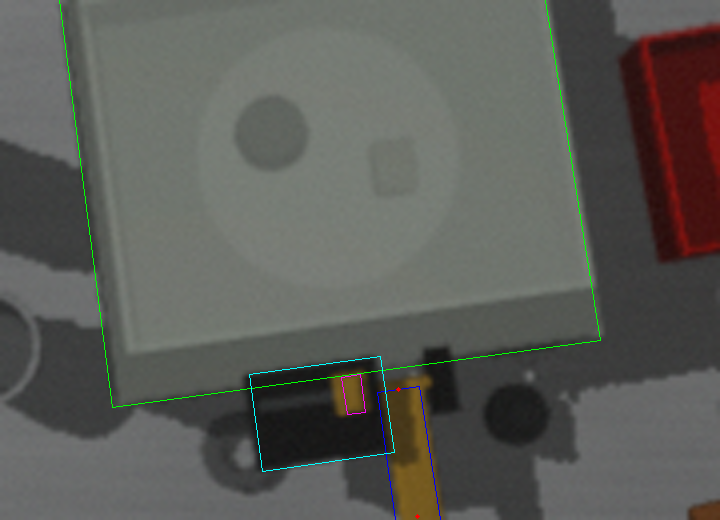

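View pics/scene_ov.png

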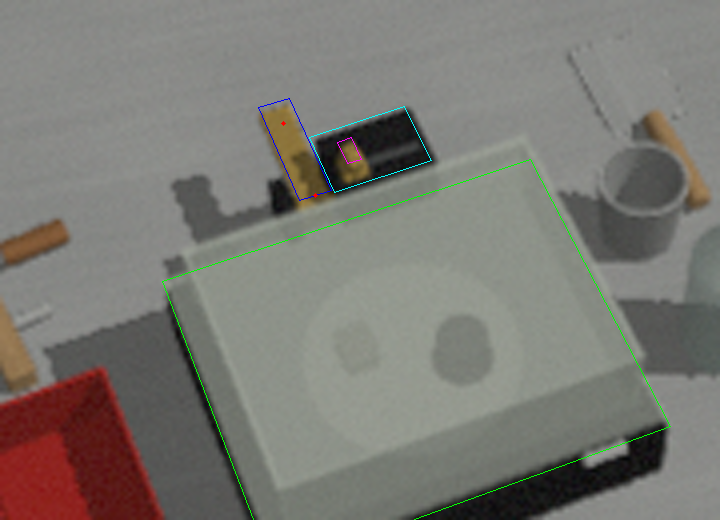

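The overlay agrees with the picture to within about 2–4 mm. Next I'll work out the approach: a point over the lever, to the right of the fin.

```bash
cat >> h.py <<'E'
def w2t(dw):
    return R.from_quat(get_obs()['tcp_rot']).inv().apply(np.array(dw))*1000
E
python3 - <<'E'
from fit import *
o=get_obs(); p=o['eef_pos']; X=R.from_quat(o['tcp_rot']).as_matrix()[:,0]; a=np.degrees(np.arctan2(X[1],X[0]))
print(a,'spin',-(90+np.degrees(P[2])-a))
t=W(P,(-.134,-.036)); print(t)
for w in [(.21,.6,.25),(.26,.56,.25),(.31,.515,.25),(.35,.465,.25),(.385,.415,.25),(.415,.36,.25),(.44,.305,.25),(.455,.245,.25),(.465,.185,.25),(.47,.125,.25),(.48,.065,.25),(.49,.005,.25),(.495,-.05,.23),(*t,.18)]:
    print(w,np.round(w2t(np.array(w)-p)))
E
```

```text
74.8297077150032 spin -23.34203585839802
[ 0.507  -0.1179]
(0.21, 0.6, 0.25) [-16.  46. -19.]
(0.26, 0.56, 0.25) [-41. 104. -19.]
(0.31, 0.515, 0.25) [-72. 164. -19.]
(0.35, 0.465, 0.25) [-110.  216.  -19.]
(0.385, 0.415, 0.25) [-149.  263.  -19.]
(0.415, 0.36, 0.25) [-194.  306.  -19.]
(0.44, 0.305, 0.25) [-240.  345.  -19.]
(0.455, 0.245, 0.25) [-294.  375.  -19.]
(0.465, 0.185, 0.25) [-350.  400.  -19.]
(0.47, 0.125, 0.25) [-406.  421.  -19.]
(0.48, 0.065, 0.25) [-462.  446.  -19.]
(0.49, 0.005, 0.25) [-517.  472.  -19.]
(0.495, -0.05, 0.23) [-569.  491.    1.]
(np.float64(0.5069550760700342), np.float64(-0.11793452660594084), 0.18) [-631.  520.   51.]
```

Emit:
{"op": "move_arm", "data": {"deltas": [{"translation": [-16, 46, -19], "spin": -3, "gripper": 0}, {"translation": [-41, 104, -19], "spin": -6, "gripper": 0}, {"translation": [-72, 164, -19], "spin": -9, "gripper": 0}, {"translation": [-110, 216, -19], "spin": -12, "gripper": 0}, {"translation": [-149, 263, -19], "spin": -15, "gripper": 0}, {"translation": [-194, 306, -19], "spin": -18, "gripper": 0}, {"translation": [-240, 345, -19], "spin": -21, "gripper": 0}, {"translation": [-294, 375, -19], "spin": -23.3, "gripper": 0}, {"translation": [-350, 400, -19], "spin": -23.3, "gripper": 0}, {"translation": [-350, 400, -19], "spin": -23.3, "gripper": 0}], "grip_force": 30}}

```text
time: 2.8
eef_pos: [0.4659, 0.1796, 0.251]
tcp_rot: [0.658, 0.753, 0.0, 0.0]
contact_force: [0.7, 0.8, 0.8]
gripper_width: 0.002
```

```bash
python3 - <<'E'
from fit import *
o=get_obs(); p=o['eef_pos']; X=R.from_quat(o['tcp_rot']).as_matrix()[:,0]; print(o['time'],p,np.degrees(np.arctan2(X[1],X[0]))-90-np.degrees(P[2]),o['qpos'])
t=W(P,(-.134,-.036))
for w in [(.47,.125,.25),(.48,.065,.25),(.49,.005,.25),(.495,-.05,.23),(*t,.18)]:
    print(w,np.round(w2t(np.array(w)-p)))
E
```

```text
2.8 [0.4659 0.1796 0.251 ] -0.5114239249881045 [-0.7949  0.0027  0.3407  1.8094 -0.0005  1.3287  1.2505]
(0.47, 0.125, 0.25) [-55.  -3.   1.]
(0.48, 0.065, 0.25) [-115.   -1.    1.]
(0.49, 0.005, 0.25) [-176.    1.    1.]
(0.495, -0.05, 0.23) [-231.   -2.   21.]
(np.float64(0.5069550760700342), np.float64(-0.11793452660594084), 0.18) [-300.    1.   71.]
```

Emit:
{"op": "move_arm", "data": {"deltas": [{"translation": [-55, -2, 0], "spin": -0.5, "gripper": 0}, {"translation": [-115, -1, 0], "spin": -0.5, "gripper": 0}, {"translation": [-176, 0, 0], "spin": -0.5, "gripper": 0}, {"translation": [-235, -1, 21], "spin": -0.5, "gripper": 0}, {"translation": [-295, 0, 71], "spin": -0.5, "gripper": 0}, {"translation": [-305, 1, 71], "spin": -0.5, "gripper": 0}, {"translation": [-305, 1, 71], "spin": -0.5, "gripper": 0}]}}

```text
time: 3.68
eef_pos: [0.5083, -0.118, 0.1786]
tcp_rot: [0.653, 0.757, -0.001, -0.0]
contact_force: [-0.1, 0.2, -0.1]
gripper_width: -0.002
```

```bash
python3 - <<'E'
from fit import *
o=get_obs(); p=o['eef_pos']; print(o['time'],p,W(P,(-.134,-.036)),o['contact_force'])
f=save('wrist','w1')
for t in ['lock_top','tab_fin','lever_grip','latch_pivot']:
    r=spotter.landmark_of(t,'wrist'); print(t,[(np.round(x['position'],4),round(x['confidence'],2)) for x in r[:2]])
im=f['pixels'][:,:,::-1].copy()
for q,z in [((-.132,.0076),.133),((-.132,-.02),.094),((-.202,-.02),.094)]:
    u,v=proj(f,[*W(P,q),z]); cv2.circle(im,(int(u),int(v)),3,(255,0,255),-1)
def poly(qs,z,col):
    cv2.polylines(im,[np.array([proj(f,[*W(P,q),z]) for q in qs],int)],True,col,1)
fx,fy=-.132,.0076
poly([(fx-.01,fy-.005),(fx-.01,fy+.005),(fx+.01,fy+.005),(fx+.01,fy-.005)],.133,(255,0,255))
poly([(-.222,-.032),(-.222,-.008),(-.132,-.008),(-.132,-.032)],.094,(255,0,0))
cv2.imwrite('pics/w1o.png',im)
E
```

```text
3.675 [ 0.5083 -0.118   0.1786] [ 0.507  -0.1179] [-0.0981  0.2279 -0.061 ]
lock_top []
tab_fin [(array([ 0.5037, -0.0793,  0.1262]), 0.67)]
lever_grip [(array([ 0.4353, -0.1151,  0.0876]), 0.83)]
latch_pivot [(array([ 0.5068, -0.1021,  0.093 ]), 0.83), (array([ 0.4394, -0.1131,  0.0908]), 0.54)]
```

View pics/w1o.png

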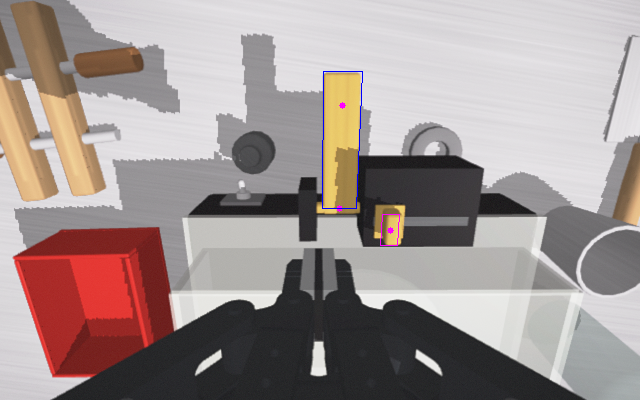

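The wrist view confirms the fit: the lever outline sits within 1 px at (342,140), and the fin is at about (391,228). Next I'll go down beside the fin.

Emit:
{"op": "move_arm", "data": {"deltas": [{"translation": [0, 0, 25], "spin": 0, "gripper": 0}, {"translation": [0, -1, 48], "spin": 0, "gripper": 0}, {"translation": [0, -1, 55], "spin": 0, "gripper": 0}, {"translation": [0, -1, 55], "spin": 0, "gripper": 0}]}}

```text
time: 4.42
eef_pos: [0.5079, -0.1167, 0.1247]
tcp_rot: [0.652, 0.759, 0.0, 0.0]
contact_force: [-0.7, -0.2, 0.4]
gripper_width: -0.0
```

```bash
cat > st.py <<'E'
from fit import *
def inv(q):
    d=np.array(q[:2])-P[:2];c,s=np.cos(P[2]),np.sin(P[2]);return np.array([c*d[0]+s*d[1],-s*d[0]+c*d[1]])
def show():
    o=get_obs();F=o['contact_force'];c,s=np.cos(P[2]),np.sin(P[2])
    print('t',o['time'],'st',inv(o['eef_pos'])*1000,'z',o['eef_pos'][2]*1000,'F_st',[c*F[0]+s*F[1],-s*F[0]+c*F[1],F[2]],o['gripper_width'])
if __name__=='__main__': show()
E
python3 st.py
```

```text
t 4.425 st [-132.9043  -34.8722] z 124.70383568322893 F_st [np.float64(-0.7150908732316393), np.float64(-0.07777426674544229), np.float64(0.43233021481983974)] -0.0003667831741958281
```

Emit:
{"op": "move_arm", "data": {"deltas": [{"translation": [5, 0, 1.5], "spin": 0, "gripper": 0}, {"translation": [10, 0, 1.5], "spin": 0, "gripper": 0}, {"translation": [13, 0, 1.5], "spin": 0, "gripper": 0}, {"translation": [15, 0, 1.5], "spin": 0, "gripper": 0}]}}

```text
time: 4.92
eef_pos: [0.5055, -0.102, 0.123]
tcp_rot: [0.652, 0.758, 0.0, 0.0]
contact_force: [-0.3, -0.5, 0.3]
gripper_width: -0.0
```

```bash
python3 - <<'E'
from st import *
show(); save('wrist','w2')
E
```

```text
t 4.925 st [-133.1617  -19.9975] z 123.0125815258146 F_st [np.float64(-0.3718300573232875), np.float64(-0.4711903005853215), np.float64(0.3067743628448035)] -4.088412045040791e-05
```

View pics/w2.png

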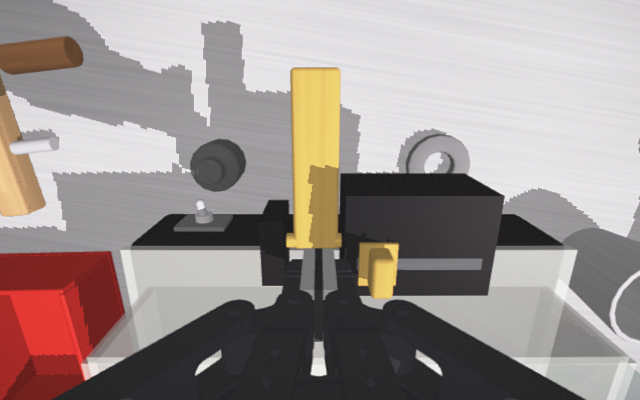

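The closed fingertips (right edge at about x=355) are level with the fin (left face at about x=370), leaving roughly a 6 mm gap. I'll creep in.

Emit:
{"op": "move_arm", "data": {"deltas": [{"translation": [2, 0, 0], "spin": 0, "gripper": 0}, {"translation": [4, 0, 0], "spin": 0, "gripper": 0}, {"translation": [5, 0, 0], "spin": 0, "gripper": 0}]}}

```text
time: 5.35
eef_pos: [0.5047, -0.0972, 0.1228]
tcp_rot: [0.652, 0.758, -0.0, -0.0]
contact_force: [-0.8, 0.3, -0.4]
gripper_width: -0.003
```

Emit:
{"op": "move_arm", "data": {"deltas": [{"translation": [1, 0, 0], "spin": 0, "gripper": 0}, {"translation": [2, 0, 0], "spin": 0, "gripper": 0}]}}

```text
time: 5.6
eef_pos: [0.5044, -0.0954, 0.1228]
tcp_rot: [0.652, 0.758, -0.0, 0.0]
contact_force: [0.7, 0.4, 0.7]
gripper_width: 0.004
```

Emit:
{"op": "move_arm", "data": {"deltas": [{"translation": [1, 0, 0], "spin": 0, "gripper": 0}, {"translation": [2, 0, 0], "spin": 0, "gripper": 0}]}}

```text
time: 5.85
eef_pos: [0.5041, -0.0934, 0.1228]
tcp_rot: [0.652, 0.758, -0.0, -0.0]
contact_force: [-0.2, 0.1, 0.2]
gripper_width: -0.003
```

Emit:
{"op": "move_arm", "data": {"deltas": [{"translation": [1, 0, 0], "spin": 0, "gripper": 0}, {"translation": [2, 0, 0], "spin": 0, "gripper": 0}]}}

```text
time: 6.1
eef_pos: [0.5038, -0.0916, 0.1228]
tcp_rot: [0.652, 0.758, -0.0, 0.0]
contact_force: [0.9, -3.0, -0.1]
gripper_width: 0.002
```

Emit:
{"op": "move_arm", "data": {"deltas": [{"translation": [1, 0, 0], "spin": 0, "gripper": 0}, {"translation": [2, 0, 0], "spin": 0, "gripper": 0}]}}

```text
time: 6.35
eef_pos: [0.5035, -0.0898, 0.1229]
tcp_rot: [0.652, 0.758, -0.0, 0.0]
contact_force: [0.1, -3.2, -0.6]
gripper_width: 0.0
```

Emit:
{"op": "move_arm", "data": {"deltas": [{"translation": [1, 0, 0], "spin": 0, "gripper": 0}, {"translation": [2, 0, 0], "spin": 0, "gripper": 0}]}}

```text
time: 6.6
eef_pos: [0.5032, -0.0875, 0.1229]
tcp_rot: [0.652, 0.758, -0.0, 0.0]
contact_force: [0.5, -4.1, -0.9]
gripper_width: -0.001
```

The fin is moving at 3–4 N. I'll take finer steps now, watching for the stop.

Emit:
{"op": "move_arm", "data": {"deltas": [{"translation": [0.8, 0, 0], "spin": 0, "gripper": 0}]}}

```text
time: 6.72
eef_pos: [0.503, -0.0866, 0.1228]
tcp_rot: [0.652, 0.758, -0.0, -0.0]
contact_force: [-0.2, -2.5, -0.6]
gripper_width: 0.0
```

Emit:
{"op": "move_arm", "data": {"deltas": [{"translation": [0.8, 0, 0], "spin": 0, "gripper": 0}]}}

```text
time: 6.85
eef_pos: [0.5029, -0.0858, 0.1228]
tcp_rot: [0.652, 0.758, -0.0, 0.0]
contact_force: [0.5, -2.4, -0.3]
gripper_width: 0.001
```

Emit:
{"op": "move_arm", "data": {"deltas": [{"translation": [0.8, 0, 0], "spin": 0, "gripper": 0}]}}

```text
time: 6.98
eef_pos: [0.5028, -0.085, 0.1228]
tcp_rot: [0.652, 0.758, -0.0, -0.0]
contact_force: [0.3, -4.0, -0.6]
gripper_width: -0.004
```

Emit:
{"op": "move_arm", "data": {"deltas": [{"translation": [0.7, 0, 0], "spin": 0, "gripper": 0}]}}

```text
time: 7.1
eef_pos: [0.5027, -0.0844, 0.1228]
tcp_rot: [0.652, 0.758, -0.0, -0.0]
contact_force: [1.6, -3.4, -1.3]
gripper_width: -0.001
```

Emit:
{"op": "move_arm", "data": {"deltas": [{"translation": [0.7, 0, 0], "spin": 0, "gripper": 0}]}}

```text
time: 7.22
eef_pos: [0.5026, -0.0837, 0.1228]
tcp_rot: [0.652, 0.758, -0.0, 0.0]
contact_force: [0.5, -3.2, 0.4]
gripper_width: 0.0
```

Emit:
{"op": "move_arm", "data": {"deltas": [{"translation": [0.7, 0, 0], "spin": 0, "gripper": 0}]}}

```text
time: 7.35
eef_pos: [0.5025, -0.083, 0.1228]
tcp_rot: [0.652, 0.758, -0.0, 0.0]
contact_force: [1.0, -2.9, -0.7]
gripper_width: -0.002
```

Emit:
{"op": "move_arm", "data": {"deltas": [{"translation": [0.7, 0, 0], "spin": 0, "gripper": 0}]}}

```text
time: 7.48
eef_pos: [0.5024, -0.0823, 0.1228]
tcp_rot: [0.652, 0.758, -0.0, -0.0]
contact_force: [1.3, -3.0, 0.2]
gripper_width: -0.001
```

Emit:
{"op": "move_arm", "data": {"deltas": [{"translation": [0.7, 0, 0], "spin": 0, "gripper": 0}]}}

```text
time: 7.6
eef_pos: [0.5023, -0.0816, 0.1228]
tcp_rot: [0.652, 0.758, 0.0, 0.0]
contact_force: [0.2, -3.6, -0.7]
gripper_width: -0.003
```

Emit:
{"op": "move_arm", "data": {"deltas": [{"translation": [0.8, 0, 0], "spin": 0, "gripper": 0}]}}

```text
time: 7.72
eef_pos: [0.5022, -0.0808, 0.1228]
tcp_rot: [0.652, 0.758, -0.0, 0.0]
contact_force: [0.5, -2.2, -0.4]
gripper_width: -0.001
```

Emit:
{"op": "move_arm", "data": {"deltas": [{"translation": [0.8, 0, 0], "spin": 0, "gripper": 0}]}}

```text
time: 7.85
eef_pos: [0.5021, -0.08, 0.1228]
tcp_rot: [0.652, 0.758, -0.0, 0.0]
contact_force: [0.6, -3.9, -0.5]
gripper_width: 0.003
```

Emit:
{"op": "move_arm", "data": {"deltas": [{"translation": [0.8, 0, 0], "spin": 0, "gripper": 0}]}}

```text
time: 7.98
eef_pos: [0.5019, -0.0792, 0.1228]
tcp_rot: [0.652, 0.758, -0.0, 0.0]
contact_force: [-0.0, -2.8, -0.2]
gripper_width: 0.002
```

Emit:
{"op": "move_arm", "data": {"deltas": [{"translation": [0.8, 0, 0], "spin": 0, "gripper": 0}]}}

```text
time: 8.1
eef_pos: [0.5018, -0.0784, 0.1228]
tcp_rot: [0.652, 0.758, -0.0, 0.0]
contact_force: [0.4, -3.8, -1.1]
gripper_width: -0.003
```

Emit:
{"op": "move_arm", "data": {"deltas": [{"translation": [0.8, 0, 0], "spin": 0, "gripper": 0}]}}

```text
time: 8.22
eef_pos: [0.5017, -0.0776, 0.1229]
tcp_rot: [0.652, 0.758, 0.0, 0.0]
contact_force: [0.3, -3.0, -1.8]
gripper_width: -0.0
```

Emit:
{"op": "move_arm", "data": {"deltas": [{"translation": [0.8, 0, 0], "spin": 0, "gripper": 0}]}}

```text
time: 8.35
eef_pos: [0.5016, -0.0769, 0.1228]
tcp_rot: [0.652, 0.758, -0.0, -0.0]
contact_force: [0.7, -2.4, -0.9]
gripper_width: 0.002
```

Emit:
{"op": "move_arm", "data": {"deltas": [{"translation": [0.8, 0, 0], "spin": 0, "gripper": 0}]}}

```text
time: 8.48
eef_pos: [0.5014, -0.0761, 0.1228]
tcp_rot: [0.652, 0.758, -0.0, 0.0]
contact_force: [0.8, -3.4, -0.6]
gripper_width: -0.003
```

Emit:
{"op": "move_arm", "data": {"deltas": [{"translation": [0.8, 0, 0], "spin": 0, "gripper": 0}]}}

```text
time: 8.6
eef_pos: [0.5013, -0.0753, 0.1228]
tcp_rot: [0.652, 0.758, -0.0, -0.0]
contact_force: [0.9, -2.0, -0.7]
gripper_width: 0.0
```

Emit:
{"op": "move_arm", "data": {"deltas": [{"translation": [0.8, 0, 0], "spin": 0, "gripper": 0}]}}

```text
time: 8.72
eef_pos: [0.5012, -0.0745, 0.1228]
tcp_rot: [0.652, 0.758, -0.0, 0.0]
contact_force: [0.1, -2.1, -0.6]
gripper_width: 0.002
```

Emit:
{"op": "move_arm", "data": {"deltas": [{"translation": [0.8, 0, 0], "spin": 0, "gripper": 0}]}}

```text
time: 8.85
eef_pos: [0.5011, -0.0737, 0.1228]
tcp_rot: [0.652, 0.758, -0.0, 0.0]
contact_force: [0.6, -3.0, -1.0]
gripper_width: -0.002
```

Emit:
{"op": "move_arm", "data": {"deltas": [{"translation": [0.8, 0, 0], "spin": 0, "gripper": 0}]}}

```text
time: 8.98
eef_pos: [0.501, -0.0729, 0.1228]
tcp_rot: [0.652, 0.758, -0.0, 0.0]
contact_force: [0.9, -2.7, -0.3]
gripper_width: 0.002
```

Emit:
{"op": "move_arm", "data": {"deltas": [{"translation": [0.8, 0, 0], "spin": 0, "gripper": 0}]}}

```text
time: 9.1
eef_pos: [0.5008, -0.0721, 0.1228]
tcp_rot: [0.652, 0.758, -0.0, -0.0]
contact_force: [0.6, -4.5, -0.9]
gripper_width: 0.0
```

Emit:
{"op": "move_arm", "data": {"deltas": [{"translation": [0.6, 0, 0], "spin": 0, "gripper": 0}]}}

```text
time: 9.22
eef_pos: [0.5007, -0.0715, 0.1228]
tcp_rot: [0.652, 0.758, -0.0, 0.0]
contact_force: [0.1, -3.2, -0.5]
gripper_width: -0.0
```

Emit:
{"op": "move_arm", "data": {"deltas": [{"translation": [0.8, 0, 0], "spin": 0, "gripper": 0}]}}

```text
time: 9.35
eef_pos: [0.5006, -0.0707, 0.1228]
tcp_rot: [0.652, 0.758, -0.0, -0.0]
contact_force: [0.5, -2.7, -1.1]
gripper_width: -0.001
```

Emit:
{"op": "move_arm", "data": {"deltas": [{"translation": [0.8, 0, 0], "spin": 0, "gripper": 0}]}}

```text
time: 9.48
eef_pos: [0.5005, -0.0699, 0.1228]
tcp_rot: [0.652, 0.758, -0.0, 0.0]
contact_force: [0.4, -3.3, -1.2]
gripper_width: 0.001
```

Emit:
{"op": "move_arm", "data": {"deltas": [{"translation": [0.8, 0, 0], "spin": 0, "gripper": 0}]}}

```text
time: 9.6
eef_pos: [0.5004, -0.0691, 0.1228]
tcp_rot: [0.652, 0.758, -0.0, 0.0]
contact_force: [1.0, -3.0, -1.2]
gripper_width: -0.002
```

Emit:
{"op": "move_arm", "data": {"deltas": [{"translation": [0.8, 0, 0], "spin": 0, "gripper": 0}]}}

```text
time: 9.72
eef_pos: [0.5003, -0.0684, 0.1228]
tcp_rot: [0.652, 0.758, -0.0, 0.0]
contact_force: [0.5, -3.3, -1.0]
gripper_width: -0.002
```

Emit:
{"op": "move_arm", "data": {"deltas": [{"translation": [0.8, 0, 0], "spin": 0, "gripper": 0}]}}

```text
time: 9.85
eef_pos: [0.5001, -0.0675, 0.1228]
tcp_rot: [0.652, 0.758, -0.0, -0.0]
contact_force: [1.0, -2.8, -0.6]
gripper_width: -0.004
```

Emit:
{"op": "move_arm", "data": {"deltas": [{"translation": [0.8, 0, 0], "spin": 0, "gripper": 0}]}}

```text
time: 9.98
eef_pos: [0.5, -0.0668, 0.1228]
tcp_rot: [0.652, 0.758, -0.0, -0.0]
contact_force: [0.3, -2.8, -0.9]
gripper_width: 0.004
```

Emit:
{"op": "move_arm", "data": {"deltas": [{"translation": [0.8, 0, 0], "spin": 0, "gripper": 0}]}}

```text
time: 10.1
eef_pos: [0.4999, -0.066, 0.1228]
tcp_rot: [0.652, 0.758, -0.0, 0.0]
contact_force: [0.4, -4.1, 0.5]
gripper_width: -0.004
```

Emit:
{"op": "move_arm", "data": {"deltas": [{"translation": [0.8, 0, 0], "spin": 0, "gripper": 0}]}}

```text
time: 10.22
eef_pos: [0.4998, -0.0652, 0.1228]
tcp_rot: [0.652, 0.758, -0.0, -0.0]
contact_force: [1.1, -2.9, -0.7]
gripper_width: -0.001
```

Emit:
{"op": "move_arm", "data": {"deltas": [{"translation": [0.7, 0, 0], "spin": 0, "gripper": 0}]}}

```text
time: 10.35
eef_pos: [0.4997, -0.0646, 0.1228]
tcp_rot: [0.652, 0.758, -0.0, 0.0]
contact_force: [0.8, -5.2, -0.8]
gripper_width: 0.002
```

Emit:
{"op": "move_arm", "data": {"deltas": [{"translation": [0.3, 0, 0], "spin": 0, "gripper": 0}]}}

```text
time: 10.48
eef_pos: [0.4997, -0.0646, 0.1228]
tcp_rot: [0.652, 0.758, -0.0, 0.0]
contact_force: [1.3, -5.1, -1.9]
gripper_width: -0.002
```

Emit:
{"op": "move_arm", "data": {"deltas": [{"translation": [0.3, 0, 0], "spin": 0, "gripper": 0}, {"translation": [0.3, 0, 0], "spin": 0, "gripper": 0}]}}

```text
time: 10.72
eef_pos: [0.4997, -0.0645, 0.1229]
tcp_rot: [0.652, 0.758, -0.0, 0.0]
contact_force: [1.5, -5.9, -0.5]
gripper_width: -0.003
```

Emit:
{"op": "move_arm", "data": {"deltas": [{"translation": [0.5, 0, 0], "spin": 0, "gripper": 0}, {"translation": [0.5, 0, 0], "spin": 0, "gripper": 0}]}}

```text
time: 10.98
eef_pos: [0.4996, -0.0643, 0.1229]
tcp_rot: [0.652, 0.758, -0.0, 0.0]
contact_force: [1.9, -5.9, -0.7]
gripper_width: -0.0
```

Emit:
{"op": "move_arm", "data": {"deltas": [{"translation": [0.6, 0, 0], "spin": 0, "gripper": 0}, {"translation": [0.6, 0, 0], "spin": 0, "gripper": 0}]}}

```text
time: 11.22
eef_pos: [0.4996, -0.0641, 0.1229]
tcp_rot: [0.652, 0.758, -0.0, 0.001]
contact_force: [1.3, -8.1, -1.4]
gripper_width: 0.002
```

```bash
python3 - <<'E'
from st import *
show(); save('wrist','w3')
print(spotter.landmark_of('tab_fin','wrist')[:1], [inv(x['position']) for x in spotter.landmark_of('tab_fin','wrist')[:1]])
E
```

```text
t 11.225 st [-133.6159   18.3259] z 122.88945538473963 F_st [np.float64(0.1516177302062065), np.float64(-8.227064742994983), np.float64(-1.3864291445956431)] 0.0017712768992460682
[{'position': [0.5016, -0.0506, 0.1262], 'confidence': 0.63}] [array([-0.1297,  0.0314])]
```

View pics/w3.png

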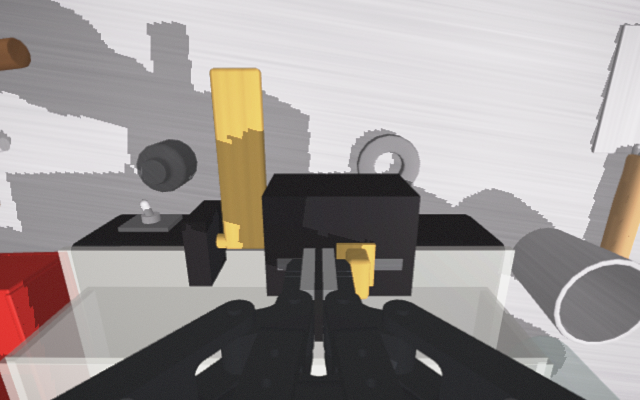

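At the stop the force rises to 8 N with the position stalled, after about 27 mm of travel; the fin is now at about (360,265). I'll back off, rise, and go over the lever.

Emit:
{"op": "move_arm", "data": {"deltas": [{"translation": [-4, 0, 0], "spin": 0, "gripper": 0}, {"translation": [-10, 0, -5], "spin": 0, "gripper": 0}, {"translation": [-12, 0, -45], "spin": 0, "gripper": 0}, {"translation": [-25, -30, -50], "spin": 0, "gripper": 0.4}, {"translation": [-41, -71, -50], "spin": 0, "gripper": 0.65}, {"translation": [-41, -71, -50], "spin": 0, "gripper": 0.65}, {"translation": [-41, -71, -40], "spin": 0, "gripper": 0.65}, {"translation": [-41, -71, -40], "spin": 0, "gripper": 0.65}]}}

```text
time: 12.38
eef_pos: [0.4354, -0.1134, 0.1619]
tcp_rot: [0.652, 0.759, -0.001, -0.0]
contact_force: [-0.1, -0.6, 0.3]
gripper_width: 0.651
```

```bash
python3 - <<'E'
from st import *
show(); f=save('wrist','w4')
for t in ['lever_grip','latch_pivot','tab_fin']:
  print(t,[(inv(x['position']),x['position'][2],x['confidence']) for x in spotter.landmark_of(t,'wrist')[:1]])
im=f['pixels'][:,:,::-1].copy()
cv2.polylines(im,[np.array([proj(f,[*W(P,q),.094]) for q in [(-.222,-.032),(-.222,-.008),(-.132,-.008),(-.132,-.032)]],int)],True,(255,0,0),1)
cv2.imwrite('pics/w4.png',im)
E
```

```text
t 12.375 st [-204.182   -21.3597] z 161.945419221085 F_st [np.float64(-0.2182637174641816), np.float64(-0.5623236286833895), np.float64(0.29019578221868975)] 0.6514696757634031
lever_grip [(array([-0.1984, -0.0219]), 0.0876, 0.66)]
latch_pivot [(array([-0.1347, -0.0205]), 0.0924, 0.87)]
tab_fin []
```

View pics/w4.png

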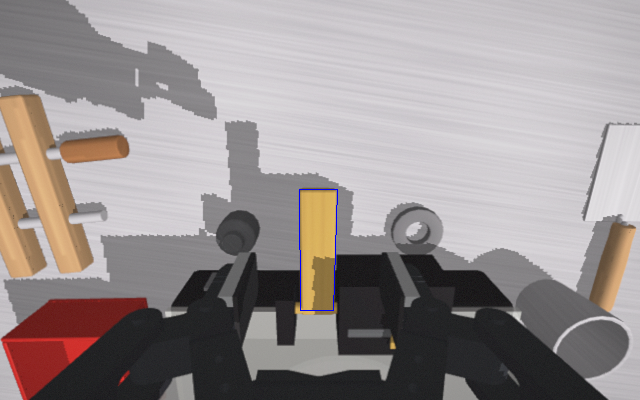

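The lever outline (299–337, 190–310) matches the fit and is centred between the fingers. I'll go down and grip.

Emit:
{"op": "move_arm", "data": {"deltas": [{"translation": [0, 0, 40], "spin": 0, "gripper": 0.65}, {"translation": [0, 0, 75], "spin": 0, "gripper": 0.65}, {"translation": [0, 0, 91], "spin": 0, "gripper": 0.65}, {"translation": [0, 0, 91], "spin": 0, "gripper": 0.4}, {"translation": [0, 0, 91], "spin": 0, "gripper": 0.2}, {"translation": [0, 0, 91], "spin": 0, "gripper": 0.1}, {"translation": [0, 0, 91], "spin": 0, "gripper": 0.1}, {"translation": [0, 0, 91], "spin": 0, "gripper": 0.1}], "grip_force": 25}}

```text
time: 13.58
eef_pos: [0.4359, -0.1141, 0.0724]
tcp_rot: [0.652, 0.758, 0.0, 0.0]
contact_force: [-0.7, -1.1, 4.0]
gripper_width: 0.275
```

```bash
python3 - <<'E'
from st import *
show(); f=save('wrist','w5')
E
```

```text
t 13.575 st [-203.8079  -22.1341] z 72.37070623341336 F_st [np.float64(-0.8425106464193254), np.float64(-0.9971695282774788), np.float64(4.0265191830243845)] 0.27524168291990525
```

View pics/w5.png

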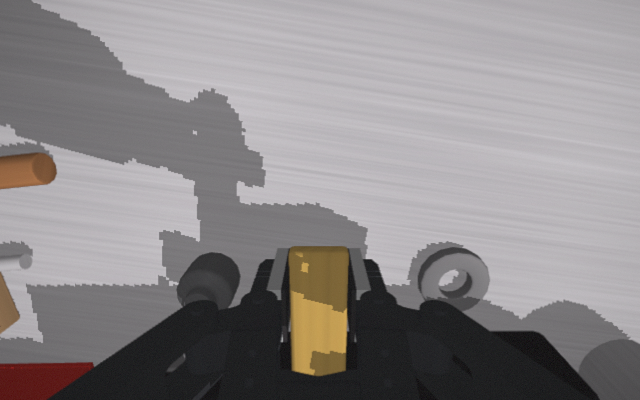

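The lever is gripped (opening 0.275, about 23 mm). First a gentle lift to test whether it's free.

Emit:
{"op": "move_arm", "data": {"deltas": [{"translation": [0, 0, -2], "spin": 0, "gripper": 0.1}, {"translation": [0, 0, -4], "spin": 0, "gripper": 0.1}, {"translation": [0, 0, -6], "spin": 0, "gripper": 0.1}]}}

```text
time: 14.0
eef_pos: [0.4358, -0.1141, 0.0779]
tcp_rot: [0.652, 0.758, 0.0, 0.0]
contact_force: [4.3, -1.3, -6.5]
gripper_width: 0.277
```

Emit:
{"op": "move_arm", "data": {"deltas": [{"translation": [0, 0.3, -2], "spin": 0, "gripper": 0.1}, {"translation": [0, 0.5, -3], "spin": 0, "gripper": 0.1}]}}

```text
time: 14.25
eef_pos: [0.4359, -0.114, 0.0808]
tcp_rot: [0.652, 0.758, -0.0, 0.0]
contact_force: [4.0, -1.1, -6.9]
gripper_width: 0.27
```

It gave 8.4 mm at a steady ~7 N, so it's past the locked play and free. I'll follow the arc.

Emit:
{"op": "move_arm", "data": {"deltas": [{"translation": [0, 0.5, -2.4], "spin": 0, "gripper": 0.1}, {"translation": [0, 1.2, -5.9], "spin": 0, "gripper": 0.1}]}}

```text
time: 14.5
eef_pos: [0.4367, -0.1139, 0.0867]
tcp_rot: [0.652, 0.758, -0.0, -0.0]
contact_force: [2.6, -2.7, -5.9]
gripper_width: 0.273
```

```bash
python3 st.py
```

```text
t 14.5 st [-203.0024  -22.0081] z 86.7011106057193 F_st [np.float64(2.209832453286792), np.float64(-3.034765822526978), np.float64(-5.927173898549633)] 0.27290560156738203
```

Emit:
{"op": "move_arm", "data": {"deltas": [{"translation": [0, 1.5, -4.2], "spin": 0, "gripper": 0.1}, {"translation": [0, 2.5, -8.3], "spin": 0, "gripper": 0.1}, {"translation": [0, 4, -12.4], "spin": 0, "gripper": 0.1}, {"translation": [0, 5.7, -16.4], "spin": 0, "gripper": 0.1}, {"translation": [0, 7.6, -20.2], "spin": 0, "gripper": 0.1}, {"translation": [0, 9.8, -23.9], "spin": 0, "gripper": 0.1}], "grip_force": 20}}

```text
time: 15.25
eef_pos: [0.4467, -0.1124, 0.1108]
tcp_rot: [0.652, 0.758, -0.0, -0.0]
contact_force: [-1.0, -3.9, -5.1]
gripper_width: 0.274
```

```bash
python3 - <<'E'
from st import *
show(); f=save('wrist','w6')
for c in ['wrist','top','scene']:
  if c!='wrist': save(c,c+'6')
  for t in ['lever_grip','latch_pivot']:
    print(c,t,[(inv(x['position']),x['position'][2],x['confidence']) for x in spotter.landmark_of(t,c)[:1]])
E
```

```text
t 15.25 st [-192.8362  -21.9293] z 110.80574714393609 F_st [np.float64(-1.5578922288918116), np.float64(-3.698111232239856), np.float64(-5.077420411613783)] 0.2744845948270896
wrist lever_grip [(array([-0.1927, -0.023 ]), 0.124, 0.83)]
wrist latch_pivot [(array([-0.1327, -0.0211]), 0.0914, 0.65)]
top lever_grip []
top latch_pivot [(array([-0.1313, -0.0203]), 0.09, 0.56)]
scene lever_grip [(array([-0.1921, -0.0198]), 0.1252, 0.48)]
scene latch_pivot [(array([-0.1308, -0.0194]), 0.088, 0.65)]
```

View pics/w6.png

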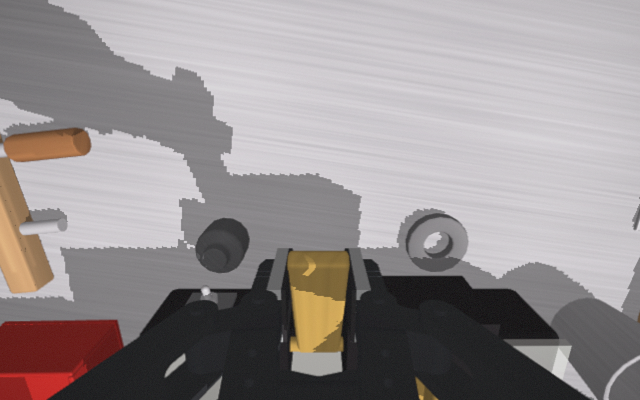

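Emit:
{"op": "move_arm", "data": {"deltas": [{"translation": [-0.3, 3.3, -4.6], "spin": 0, "gripper": 0.1}, {"translation": [-0.5, 6.9, -9.1], "spin": 0, "gripper": 0.1}, {"translation": [-0.5, 10.8, -13.2], "spin": 0, "gripper": 0.1}, {"translation": [-0.5, 15.1, -17.1], "spin": 0, "gripper": 0.1}, {"translation": [-0.5, 19.7, -20.6], "spin": 0, "gripper": 0.1}, {"translation": [-0.5, 24.6, -23.7], "spin": 0, "gripper": 0.1}]}}

```text
time: 16.45
eef_pos: [0.4713, -0.1088, 0.1345]
tcp_rot: [0.652, 0.758, -0.0, -0.0]
contact_force: [-3.5, -0.7, -5.0]
gripper_width: 0.276
```

```bash
python3 - <<'E'
from st import *
show(); save('wrist','w7')
for t in ['lever_grip','latch_pivot']:
    print(t,[(inv(x['position']),x['position'][2],x['confidence']) for x in spotter.landmark_of(t,'wrist')[:1]])
E
```

```text
t 16.45 st [-168.0158  -21.9089] z 134.47600515971772 F_st [np.float64(-3.530732589206569), np.float64(-0.21600208847845426), np.float64(-4.956375058152312)] 0.2755820178896471
lever_grip [(array([-0.1708, -0.0234]), 0.1475, 0.56)]
latch_pivot [(array([-0.1337, -0.0185]), 0.0901, 0.85)]
```

View pics/w7.png

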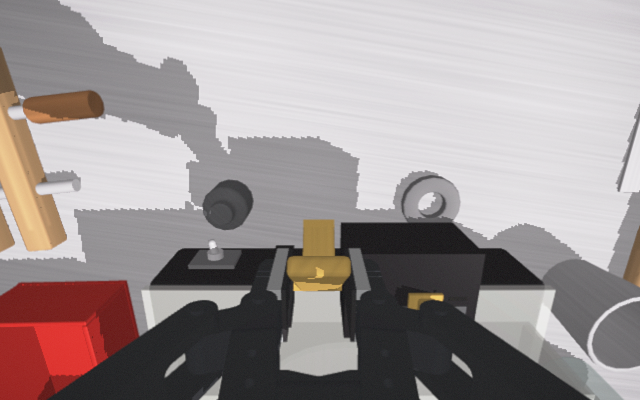

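Emit:
{"op": "move_arm", "data": {"deltas": [{"translation": [0, 5, -2.7], "spin": 0, "gripper": 0.1}, {"translation": [0, 10.3, -5], "spin": 0, "gripper": 0.1}, {"translation": [0, 15.8, -6.9], "spin": 0, "gripper": 0.1}, {"translation": [0, 21.3, -8.3], "spin": 0, "gripper": 0.1}, {"translation": [0, 26, -9.2], "spin": 0, "gripper": 0.1}]}}

```text
time: 17.23
eef_pos: [0.4969, -0.105, 0.1437]
tcp_rot: [0.652, 0.758, -0.0, -0.0]
contact_force: [-7.4, 1.2, -1.4]
gripper_width: 0.272
```

```bash
python3 - <<'E'
from st import *
show(); save('wrist','w8'); save('scene','s8')
for c in ['wrist','scene']:
 for t in ['lever_grip','latch_pivot']:
    print(t,[(inv(x['position']),x['position'][2],x['confidence']) for x in spotter.landmark_of(t,c)[:1]])
E
```

```text
t 17.225 st [-142.1037  -21.7229] z 143.69090073973777 F_st [np.float64(-7.2020853438658765), np.float64(2.212505308022508), np.float64(-1.4455384110913183)] 0.2718914769550503
lever_grip [(array([-0.1499, -0.0219]), 0.1572, 0.55)]
latch_pivot [(array([-0.133 , -0.0201]), 0.0902, 0.83)]
lever_grip [(array([-0.1533, -0.0203]), 0.1561, 0.62)]
latch_pivot [(array([-0.1304, -0.0223]), 0.088, 0.53)]
```

View pics/w8.png

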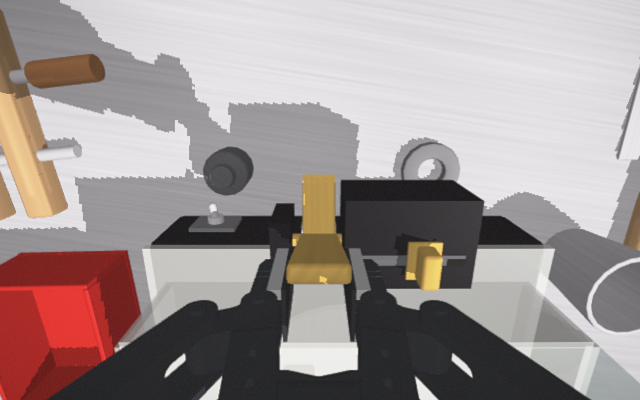

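The lever stands at about 1.3 rad (end at (320,250)) and the tab is still at (425,265). I'll firm up the grip and raise the cover along its arc.

Emit:
{"op": "move_arm", "data": {"deltas": [{"translation": [0, 0, 0], "spin": 0, "gripper": 0.1}, {"translation": [0, 0, 0], "spin": 0, "gripper": 0.1}, {"translation": [0, 1, -4], "spin": 0, "gripper": 0.1}, {"translation": [0, 2, -8.5], "spin": 0, "gripper": 0.1}, {"translation": [0, 3, -13], "spin": 0, "gripper": 0.1}, {"translation": [0, 4, -17.5], "spin": 0, "gripper": 0.1}], "grip_force": 60}}

```text
time: 18.27
eef_pos: [0.5, -0.1046, 0.1608]
tcp_rot: [0.652, 0.758, -0.001, -0.001]
contact_force: [-3.4, 3.0, -9.7]
gripper_width: 0.26
```

```bash
python3 - <<'E'
from st import *
show(); save('wrist','w9'); save('scene','s9')
for c in ['wrist','scene']:
 for t in ['lever_grip','latch_pivot']:
    print(t,[(inv(x['position']),x['position'][2],x['confidence']) for x in spotter.landmark_of(t,c)[:1]])
E
```

```text
t 18.275 st [-139.0054  -21.8026] z 160.83570063067089 F_st [np.float64(-2.909279637696995), np.float64(3.445744992360517), np.float64(-9.744230929105065)] 0.26001057427276136
lever_grip [(array([-0.1468, -0.0208]), 0.1737, 0.95)]
latch_pivot [(array([-0.1286, -0.0205]), 0.1064, 0.65)]
lever_grip [(array([-0.1476, -0.0185]), 0.1718, 0.68)]
latch_pivot [(array([-0.1299, -0.0189]), 0.1047, 0.56)]
```

View pics/w9.png

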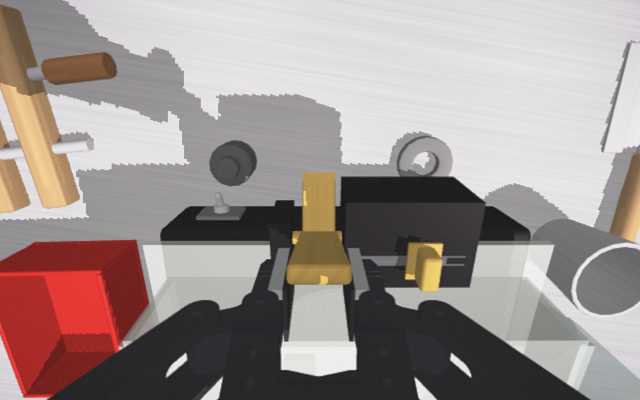

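Emit:
{"op": "move_arm", "data": {"deltas": [{"translation": [0, 2, -6], "spin": 0, "gripper": 0.1}, {"translation": [0, 4, -12], "spin": 0, "gripper": 0.1}, {"translation": [0, 6, -18], "spin": 0, "gripper": 0.1}, {"translation": [0, 8.5, -24], "spin": 0, "gripper": 0.1}, {"translation": [0, 11, -30], "spin": 0, "gripper": 0.1}, {"translation": [0, 14, -36], "spin": 0, "gripper": 0.1}]}}

```text
time: 19.32
eef_pos: [0.513, -0.1026, 0.1966]
tcp_rot: [0.652, 0.758, -0.001, -0.002]
contact_force: [-5.7, 3.0, -10.3]
gripper_width: 0.259
```

```bash
python3 - <<'E'
from st import *
show(); save('wrist','w10'); save('scene','s10')
for c in ['wrist','scene']:
 for t in ['lever_grip','latch_pivot']:
    print(t,[(inv(x['position']),x['position'][2],x['confidence']) for x in spotter.landmark_of(t,c)[:1]])
E
```

```text
t 19.325 st [-125.7894  -21.6823] z 196.6470789929416 F_st [np.float64(-5.215704841897022), np.float64(3.7508489368433087), np.float64(-10.26522016821379)] 0.25856860849980523
lever_grip []
latch_pivot [(array([-0.125 , -0.0199]), 0.1415, 0.78)]
lever_grip [(array([-0.1362, -0.0213]), 0.2113, 0.49)]
latch_pivot []
```

View pics/w10.png

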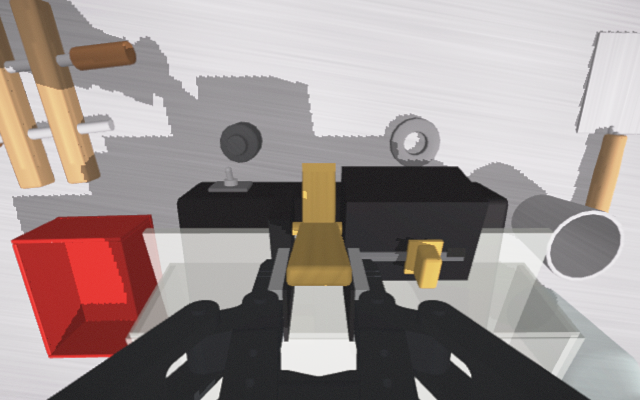

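Emit:
{"op": "move_arm", "data": {"deltas": [{"translation": [0, 3, -6], "spin": 0, "gripper": 0.1}, {"translation": [0, 6, -12], "spin": 0, "gripper": 0.1}, {"translation": [0, 9, -18], "spin": 0, "gripper": 0.1}, {"translation": [0, 12.5, -24], "spin": 0, "gripper": 0.1}, {"translation": [0, 16, -30], "spin": 0, "gripper": 0.1}, {"translation": [0, 19, -35], "spin": 0, "gripper": 0.1}, {"translation": [0, 19, -35], "spin": 0, "gripper": 0.1}]}}

```text
time: 20.5
eef_pos: [0.5329, -0.0997, 0.2325]
tcp_rot: [0.652, 0.758, -0.0, -0.001]
contact_force: [-7.1, 3.2, -3.2]
gripper_width: 0.264
```

```bash
python3 - <<'E'
from st import *
show(); save('wrist','w11'); save('scene','s11')
for c in ['wrist','scene']:
 for t in ['lever_grip','latch_pivot','lock_top','tab_fin']:
    print(c,t,[(inv(x['position']),x['position'][2],x['confidence']) for x in spotter.landmark_of(t,c)[:1]])
E
```

```text
t 20.5 st [-105.7216  -21.6154] z 232.4764814927242 F_st [np.float64(-6.608234618281749), np.float64(4.160733246718687), np.float64(-3.194688759067787)] 0.2637096422420002
wrist lever_grip [(array([-0.1172, -0.0223]), 0.2444, 0.92)]
wrist latch_pivot [(array([-0.1105, -0.0182]), 0.179, 0.9)]
wrist lock_top [(array([-0.1074,  0.0272]), 0.2044, 0.84)]
wrist tab_fin [(array([-0.095 ,  0.0336]), 0.2057, 0.93)]
scene lever_grip [(array([0.0331, 0.2278]), -0.0007, 0.55)]
scene latch_pivot [(array([-0.1097, -0.0181]), 0.1749, 0.72)]
scene lock_top [(array([-0.1067,  0.0272]), 0.203, 0.93)]
scene tab_fin [(array([-0.0954,  0.0363]), 0.2123, 0.56)]
```

View pics/w11.png

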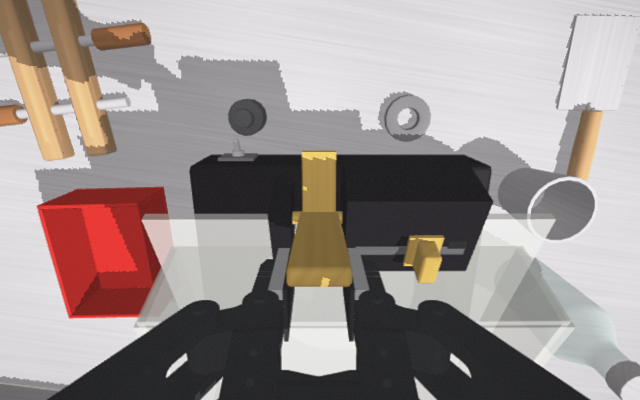

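View pics/s11.png

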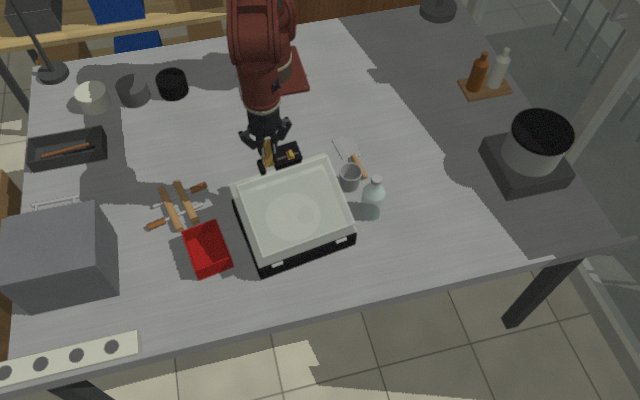

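The pivot is up by about 87 mm (cover at roughly 0.35 rad) and the lever is near vertical. The tab is still out at (428,258). I'll open and withdraw straight up.

Emit:
{"op": "move_arm", "data": {"deltas": [{"translation": [0, 0, 0], "spin": 0, "gripper": 0.4}, {"translation": [0, 0, 0], "spin": 0, "gripper": 0.55}, {"translation": [0, 0, 0], "spin": 0, "gripper": 0.55}, {"translation": [0, 0, 0], "spin": 0, "gripper": 0.55}]}}

```text
time: 21.5
eef_pos: [0.5337, -0.0998, 0.2323]
tcp_rot: [0.652, 0.758, 0.0, 0.0]
contact_force: [-0.2, 0.4, -0.2]
gripper_width: 0.55
```

```bash
python3 - <<'E'
from st import *
show(); save('wrist','w12')
for t in ['lever_grip','latch_pivot','lock_top','tab_fin']:
    print(t,[(inv(x['position']),x['position'][2],x['confidence']) for x in spotter.landmark_of(t,'wrist')[:1]])
E
```

```text
t 21.5 st [-104.9147  -21.8491] z 232.3481187213857 F_st [np.float64(-0.17475359363677995), np.float64(0.46197194988889434), np.float64(-0.17829647766303178)] 0.5501958862882246
lever_grip [(array([-0.1161, -0.0215]), 0.2478, 0.94)]
latch_pivot [(array([-0.1128, -0.0178]), 0.177, 0.81)]
lock_top [(array([-0.1045,  0.0284]), 0.2082, 0.78)]
tab_fin [(array([-0.0962,  0.035 ]), 0.2083, 0.96)]
```

View pics/w12.png

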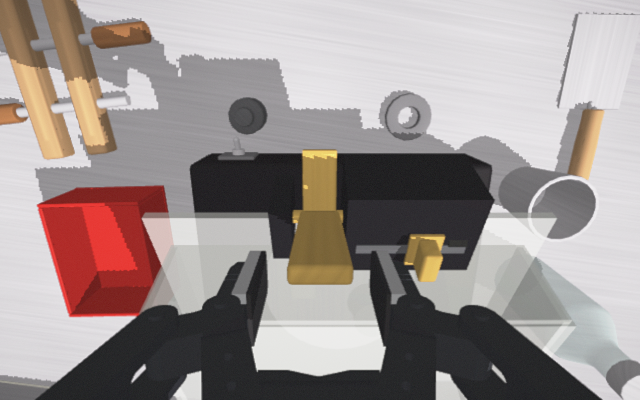

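The gripper is clear on both sides of the lever (fingers at x≈250 and 388, lever 290–350), there is no contact force, and the cover is holding. I'll go straight up.

Emit:
{"op": "move_arm", "data": {"deltas": [{"translation": [0, 0, -15], "spin": 0, "gripper": 0.55}, {"translation": [0, 0, -45], "spin": 0, "gripper": 0.55}, {"translation": [0, 0, -85], "spin": 0, "gripper": 0.55}, {"translation": [0, -30, -110], "spin": 0, "gripper": 0.55}, {"translation": [0, -60, -110], "spin": 0, "gripper": 0.55}, {"translation": [0, -60, -110], "spin": 0, "gripper": 0.55}, {"translation": [0, -60, -110], "spin": 0, "gripper": 0.55}]}}

```text
time: 22.62
eef_pos: [0.4745, -0.1084, 0.3426]
tcp_rot: [0.652, 0.758, 0.001, 0.0]
contact_force: [0.7, 0.4, -0.1]
gripper_width: 0.547
```

```bash
python3 - <<'E'
from st import *
show(); save('wrist','w13'); save('top','t13'); save('scene','s13')
for c in ['wrist','scene','top']:
 for t in ['lever_grip','latch_pivot','lock_top','tab_fin']:
    print(c,t,[(inv(x['position']),x['position'][2],x['confidence']) for x in spotter.landmark_of(t,c)[:1]])
 for t in ['washer','weight','glass_bottle','steel_cup']:
    print(c,t,[(x['position'],x['confidence']) for x in spotter.landmark_of(t,c)[:1]])
E
```

```text
t 22.625 st [-164.7262  -21.9588] z 342.6252250796524 F_st [np.float64(0.783663854641206), np.float64(0.2724876168828973), np.float64(-0.06870979587485405)] 0.5473215658850658
wrist lever_grip [(array([-0.1172, -0.0179]), 0.2433, 0.83)]
wrist latch_pivot [(array([-0.107 , -0.0194]), 0.1766, 0.71)]
wrist lock_top [(array([-0.106 ,  0.0301]), 0.2041, 0.77)]
wrist tab_fin [(array([-0.096 ,  0.0321]), 0.21, 0.66)]
wrist washer [([0.4722, -0.0103, -0.0055], 0.55)]
wrist weight [([0.4882, -0.1775, -0.0026], 0.56)]
wrist glass_bottle [([0.6307, 0.1641, 0.0028], 0.64)]
wrist steel_cup [([0.529, 0.1278, -0.0003], 0.81)]
scene lever_grip [(array([-0.076,  0.21 ]), -0.0029, 0.69)]
scene latch_pivot [(array([-0.1089, -0.0212]), 0.1767, 0.67)]
scene lock_top [(array([0.0324, 0.2263]), 0.0019, 0.71)]
scene tab_fin [(array([-0.0945,  0.0356]), 0.2116, 0.54)]
scene washer []
scene weight []
scene glass_bottle [([0.6358, 0.1656, 0.0009], 0.59)]
scene steel_cup [([0.5308, 0.1351, -0.0022], 0.8)]
top lever_grip [(array([-0.1213, -0.0223]), 0.2433, 0.7)]
top latch_pivot [(array([-0.1108, -0.0207]), 0.1766, 0.74)]
top lock_top [(array([-0.1071,  0.0278]), 0.2045, 0.76)]
top tab_fin [(array([-0.0956,  0.0339]), 0.2114, 0.61)]
top washer []
top weight []
top glass_bottle [([0.6301, 0.1703, -0.0013], 0.94)]
top steel_cup [([0.5291, 0.1342, -0.0008], 0.67)]
```

View pics/w13.png

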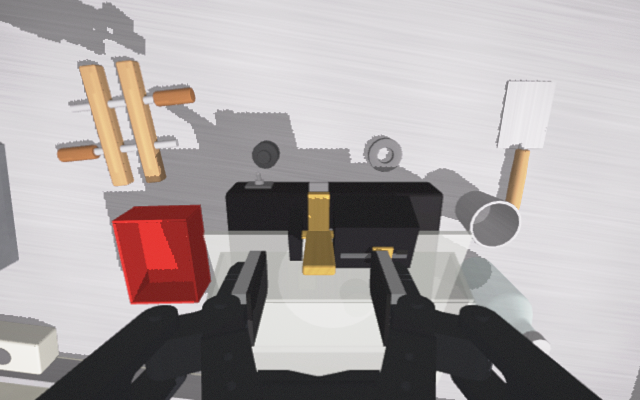

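The wrist view shows the arm clear. The cover is standing open (pivot at z≈0.177), the lever stands at (318,240), the tab is out, and the neighbours haven't moved. Handing in.

```bash
python3 -c "
from h import *
print(arm.hand_in()); o=get_obs(); print(o['time'],o['contact_force'])"
```

```text
the job is handed in; nothing more can be done
None
the job is handed in; nothing more can be done
```

The cover is standing open, the lever is up and the safety tab is still off its lock. I handed the job in at about 23 s of the 61 s allowed; the hand-in gives no verdict.

- **Tab:** I slid it about 27 mm at 3–4 N until it met its stop. The force rose to about 8 N with the position stalled.
- **Lever:** I tested it with a gentle lift, and it was free at about 7 N. I swung it to about 1.3 rad and used it to raise the cover.
- **Release:** I let go and drew straight up. The cover held, with no contact force on the tool.

**Last checks:**
- **Cover:** All three cameras put the latch pivot at about 0.177 m. That is roughly 87 mm up, or about 0.35 rad, slightly more than the 80 mm asked.
- **Lever and tab:** The lever stands at about 1.1 rad relative to the cover, and the tab is still about 27 mm out.
- **Other things:** The bottle, cup, weight and washer were found within a few millimetres (the cup within about 1 cm) of their first positions; the washer's first position was an unsure early sighting. The bin, clamp and scraper I checked only by eye in the wrist picture.
- **Disagreements:** In the final checks the scene camera gave wrong positions for the lever grip and the lock top. I ignored them, because the top and wrist cameras agreed with each other and with the pictures.

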